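# Show the centrifuge rotor's underside to the inspection camera

### The arm

A 7-joint arm with a two-finger parallel gripper is mounted at the origin on the work surface. World frame = base frame: x ahead of the robot, y to its left, z up, the work surface at z = 0. Lengths are in m, angles in rad, forces in N, time in s.
With the tool pointing down it reaches from about 0.425 to 1.025 m from the base axis. Payload 9.4 kg.
Tool frame: the origin (TCP) lies midway between the tips of the shut fingers; the grasp point (between the pads) lies 19 mm behind it (ctrl.grip_point_offset is the distance from the TCP to the grasp point, in m); z points along the fingers, y is the line along which they close (so a half turn about z gives the same grasp; the last joint's range is limited). The gripper opens to 93 mm and grips with 3 to 60 N. Pads are 15 mm wide; open, the fingers measure 128 mm over their backs; the gripper's body (75 mm by 188 mm) begins 65 mm behind the grasp point.
Start: joints at [-1.35, 0.599, -0.003, 1.599, 0.002, 0.943, -0.08], TCP at [0.213, 0.693, 0.219] pointing down, gripper open.
Joint ranges: [-2.57, 2.57], [-0.35, 1.97], [-1.29, 1.29], [0.11, 2.56], [-1.05, 4.19], [0.11, 1.86], [-2.63, 2.63]. Speed limits (rad/s): [2.22, 2.22, 3.01, 3.01, 3.14, 3.14, 3.14].

### API

Orientations are given as a rotation vector (axis times angle).
In Python, from bench import ctrl, vision gives the robot as it stands.
- The arm moves only by the shell command python3 -m handwheel 'ROWS' [FORCE]. ROWS is JSON, a list that holds one entry, the list of rows, each a list of 5 numbers: the finger opening in mm, from 0 to 93, then the shift along the tool's x, y, z in mm, then the turn about the tool's z in rad. In form: [[[fingers, tx, ty, tz, turn], ...]]. A call has 1 to 5 rows; each row is the pose to reach, as a shift and turn from the pose commanded when the call began, along the tool's axes at that moment; what a row does not reach only later rows make up. A row lasts 1/10 s, in which the tool goes at most 50 mm and 8.59 degrees, less where a joint would pass 70% of its speed; a pose out of reach is approached as far as the arm can. A call with a gripper value outside its range is refused whole. The fingers move at their own pace and stop on an object; FORCE is the grip in N (left out, the last holds). Time passes only in rows, so rows that repeat a pose let the fingers close. It gives the time, the measured TCP pose, the force, the opening and the grip force at its end, in the units of the state.
- ctrl.state(): the state, without advancing time (a new reading comes with each control period).
- vision.capture(name): name is "scene" or "top" or "wrist"; returns a dict with "color" (384x512x3 uint8, red, green, blue), "range_z" (384x512 float32, m along the optical axis (not along the pixel's ray), 0 where there is no reading), "camera_matrix" (3x3 intrinsics, pixels), "R" (3x3) and "t" (3): a world point X has camera coordinates R X + t; the wrist camera has in their place "T_tool_cam" (4x4, takes a point from camera to tool coordinates, whose origin is the TCP and whose axes are the flange's). Camera axes: x right, y down, z forward; pixel columns grow to the right and rows downward; lengths in m; the calibration is good to about 2 mm. A picture is of the moment at which its call begins: read the wrist's pose just before it.
- ctrl.sign_off(): hands the job in; it is judged then, once.
The state is a dict: "t": time; "joints": joint angles; "joint_vel": joint speeds; "joint_torque": joint torques, N m; "position": TCP position; "eef_rot": TCP orientation; "force": force on the tool from outside, world axes, zero at the start; "ft_torque": the same for the moment, N m; "opening": opening from 0.0 (shut) to 1.0 (fully open); "grip_force": force on a finger pad.
Only numpy, scipy, OpenCV 4.12 (cv2) and the standard library are available. Lean on these libraries where they do the work, as an engineer would, in place of code of your own. Each camera call takes 0.05 s, during which the arm holds its last target. There are 200 camera calls.

### The job

Take the lid off the centrifuge's rotor and set it level on top of the lid post, its hollow turret over the rod, and let go of it. Then lift the rotor out of the bowl by its stub and hold it in the air in front of the inspection camera, its underside square to the slanting line of sight, centred, 14 cm from the lens; finish while still holding it there, still and in the gripper alone. Leave the other things where they are and do not touch the camera.

Things in the scene. Friction and masses are not known exactly. Their poses are not given: they have to be found in the camera images.
- centrifuge: White bench centrifuge, fixed: housing 170 x 170 mm, 85 mm tall, control panel on its front (own -x, reaching 121 mm from the centre). Central open round bowl 119 mm across, 40 mm deep, with a 44 mm drive hub whose top is 74 mm above the bench. Origin: centre of the housing's underside, on the bowl's axis; z up.
- rotor: Aluminium rotor, 0.25 kg, resting unfastened on the drive hub, under the lid at first. Cone-sided disc, 92 mm across below, 68 on top, 30 tall, hollow below; on top a steel gripping stub 22 mm across, 30 to 60 mm above the origin. Origin: centre of its underside (lower rim plane), at first 50 mm above the bench; z: its axis, up through the stub. Lift straight up.
- lid: Loose aluminium rotor lid, 0.08 kg: disc 80 mm across, 6 mm thick, with a central gripping turret 34 mm across, its top 38 mm above the disc's underside. Bore from below 27 mm across, 32 mm deep, at first over the rotor's stub: lift straight up, 32 mm to clear it. Origin: centre of the disc's underside, at first 80 mm above the bench; z up through the turret.
- lid_ceiling (a point): Centre of the closed end of the lid's bore, 32 mm above the lid's origin along its z. It meets the post's top when the lid sits on the post.
- post: Lid post, fixed: a narrow upright steel rod 18 mm across with a chamfered tip, on a dark round foot 72 mm across and 12 mm thick; 130 mm tall. Origin: centre of the foot's underside; z up. Set on it, the lid hangs by the closed end of its bore, its disc's underside 98 mm above the bench.
- post_top (a point): Centre of the post's tip, 130 mm above the bench.
- camera: Inspection camera's stand, fixed: steel foot 110 x 90 x 12 mm (5 mm in front of the origin to 105 mm behind it) with two aluminium cheeks holding the camera. Origin: on the bench, 30 mm in front of the lens; its -x points the way the camera faces, roughly to the robot; z up.
- camera_head: Grey camera in the stand: box 55 x 58 x 62 mm, 38 mm lens barrel, pale light ring. It looks up over the stand's -x side, 60 degrees above level (30 off vertical). Origin: centre of the lens front, 115 mm above the bench; z: line of sight out of the lens; y level. The rotor's underside centre belongs 140 mm along z, rotor z along it too (stub away from the camera).
- bottle: Bystander, loose, to be left alone: white plastic reagent bottle, 48 mm across, 105 mm tall. Origin: centre of its underside.
- beaker: Bystander, loose, to be left alone: open white ceramic cup, 60 mm across, 75 mm tall. Origin: centre of its underside.
- tube_rack: Bystander, loose, to be left alone: orange tube rack, 200 x 90 x 35 mm (with tube tops 47 mm). Origin: centre of its underside.
- tip_box: Bystander, loose, to be left alone: blue pipette tip box with pale lid, 122 x 87 x 90 mm. Origin: centre of its underside.
- jar: Bystander, loose, to be left alone: small amber jar with white cap, 40 mm across, 50 mm tall. Origin: centre of its underside.
Mind the look-alikes: they are no part of the job. Leave any brown look-alike of the lid alone.

How it is judged:
By the outcome, as a careful person would: the job done as asked, in the order asked, and still so for the second after the job is handed in, while the arm keeps its last pose, push and grip.
It also fails if it takes over 58 s, if anything falls off the work surface, if the arm or the gripper's body presses on something with over 40 N, if the wrist force passes 120 N, or if a joint passes its speed limit or range.

## Working session

There is one attempt and no reset: what is moved stays moved. The work goes in short steps, Python scripts to look and compute and a shell command to move; the robot and the scene stay as the last step left them, time stands still between calls to the robot, and variables do not carry over. Pictures are saved under pics/ and viewed, at most 10 in all, crops included, and the job is handed in when it is done.

```bash
ls; mkdir -p pics; python3 - <<'E'
from bench import ctrl, vision
import cv2,numpy as np
print(ctrl.state(), ctrl.grip_point_offset)
a=[]
for n in("scene","top"):
    c=vision.capture(n); np.savez(f"pics/{n}0.npz",**c); print(n,c["camera_matrix"],c["R"],c["t"])
    cv2.imwrite(f"pics/{n}0.png",cv2.cvtColor(c["color"],cv2.COLOR_RGB2BGR))
E
```

```text
pics
{'t': 0.0, 'joints': array([-1.34973722,  0.60015092, -0.00255994,  1.60008523,  0.00181316,
        0.94294458, -0.0798211 ]), 'joint_vel': array([-3.23194533e-04,  4.07259946e-04, -4.40457728e-04, -5.35349488e-07,
       -6.03852858e-04, -3.15963007e-04, -1.90420889e-03]), 'joint_torque': array([ 7.71142510e-07, -7.65074229e+01,  1.49704825e+00, -2.52351326e+01,
       -5.24256681e-02,  1.69057207e-02,  1.65490296e-04]), 'position': array([0.21256844, 0.69263334, 0.21775706]), 'eef_rot': array([-4.65888123e-01, -3.10676424e+00,  2.48710855e-03]), 'force': array([ 0.06912808, -0.34237394, -0.37871504]), 'ft_torque': array([-0.010149  , -0.06136432, -0.02384196]), 'grip_force': 0.0, 'opening': 1.0011136158116312} 0.0188
scene [[393.44147795   0.         257.17518437]
 [  0.         393.44147795 193.97817945]
 [  0.           0.           1.        ]] [[-0.47179515  0.88162879  0.01183252]
 [ 0.53599348  0.29743571 -0.79009049]
 [-0.70008594 -0.36641871 -0.61287601]] [ 0.27569171 -0.21819664  1.62609314]
top [[370.90826826   0.         258.66059908]
 [  0.         370.90826826 189.43413486]
 [  0.           0.           1.        ]] [[-1.17816906e-02 -9.99930590e-01 -7.94825846e-05]
 [-9.75463100e-01  1.15108786e-02 -2.19861868e-01]
 [ 2.19847522e-01 -2.51281217e-03 -9.75531011e-01]] [0.00133313 0.57034364 1.06949194]
```

View pics/scene0.png

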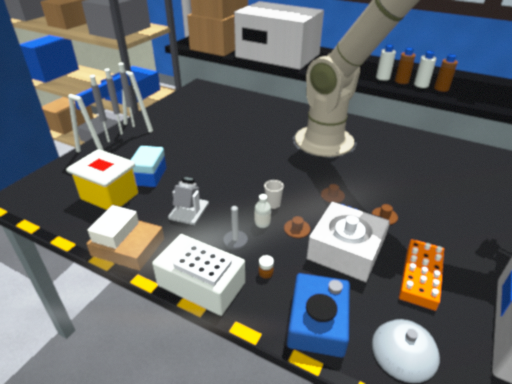

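View pics/top0.png

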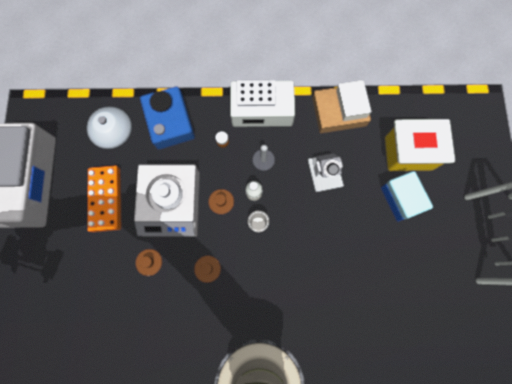

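The scene view shows the silver lid with its turret on the white centrifuge at (349,228), the post at (235,230), the inspection camera at (188,200) and the bottle at (263,210). In the top view the lid is at (165,190), the post tip at (264,147) and the camera at (327,170).

Things that could be taken for the lid (top view): brown copies at (221,201), (148,262) and (207,268), and a white dome at (108,127). I choose the silver one inside the centrifuge at (165,190), and will check it in a crop.

```bash
cat > h.py <<'E'
import numpy as np,cv2
def cloud(c):
    K=c["camera_matrix"];z=c["range_z"];v,u=np.mgrid[:384,:512]
    p=np.stack([(u-K[0,2])/K[0,0]*z,(v-K[1,2])/K[1,1]*z,z],-1)
    w=(p-c["t"])@c["R"]; w[z==0]=np.nan; return w
def onplane(c,u,v,h):
    d=c["R"].T@np.linalg.solve(c["camera_matrix"],[u,v,1.]);o=-c["R"].T@c["t"]
    return o+d*(h-o[2])/d[2]
def crop(c,u,v,r,s=4): return cv2.resize(cv2.cvtColor(c["color"][v-r:v+r,u-r:u+r],cv2.COLOR_RGB2BGR),None,fx=s,fy=s,interpolation=cv2.INTER_CUBIC)
E
python3 - <<'E'
from h import *
s=dict(np.load("pics/scene0.npz"));t=dict(np.load("pics/top0.npz"))
r=np.vstack([np.hstack([crop(t,165,192,36),crop(t,264,150,36) if 0 else crop(t,327,170,36)]),np.hstack([crop(s,349,232,36),crop(s,188,200,36)])])
cv2.imwrite("pics/crops.png",r)
for n,c in(("scene",s),("top",t)):
    w=cloud(c);o=-c["R"].T@c["t"];print(n,"cam",o.round(3))
    def box(x0,x1,y0,y1,z0,z1): 
        m=(w[...,0]>x0)&(w[...,0]<x1)&(w[...,1]>y0)&(w[...,1]<y1)&(w[...,2]>z0)&(w[...,2]<z1);return m
    lc=onplane(t,165,190,.118);pc=onplane(t,264,147,.13);print(lc,pc)
    for nm,q,rr,z0,z1 in(("lidtop",lc,.035,.11,.125),("liddisc",lc,.05,.083,.09),("house",lc,.13,.083,.088),("post",pc,.03,.1,.135),("cam",onplane(t,327,170,.1),.09,.02,.2),("camtop",onplane(t,327,170,.1),.09,.1,.2)):
        m=box(q[0]-rr,q[0]+rr,q[1]-rr,q[1]+rr,z0,z1);p=w[m]
        if len(p): print(nm,m.sum(),"mean",p.mean(0).round(4),"min",p.min(0).round(3),"max",p.max(0).round(3))
E
```

```text
scene cam [1.385 0.418 0.821]
[0.55955632 0.26664132 0.118     ] [ 0.68330976 -0.02246288  0.13      ]
lidtop 114 mean [0.5616 0.2751 0.1195] min [0.541 0.258 0.111] max [0.576 0.291 0.123]
liddisc 330 mean [0.5677 0.2676 0.0879] min [0.51  0.217 0.083] max [0.61  0.316 0.09 ]
house 1059 mean [0.5716 0.278  0.0867] min [0.467 0.188 0.083] max [0.646 0.361 0.088]
post 70 mean [ 0.6848 -0.0184  0.1194] min [ 0.674 -0.027  0.101] max [ 0.691 -0.012  0.134]
cam 697 mean [ 0.6502 -0.2087  0.0856] min [ 0.602 -0.255  0.02 ] max [ 0.685 -0.18   0.128]
camtop 228 mean [ 0.6381 -0.2156  0.1119] min [ 0.602 -0.246  0.1  ] max [ 0.661 -0.187  0.128]
top cam [ 0.321 -0.003  1.169]
[0.55955632 0.26664132 0.118     ] [ 0.68330976 -0.02246288  0.13      ]
lidtop 108 mean [0.5589 0.274  0.119 ] min [0.543 0.258 0.11 ] max [0.575 0.29  0.124]
liddisc 450 mean [0.5577 0.2655 0.0867] min [0.51  0.217 0.083] max [0.609 0.316 0.09 ]
house 1830 mean [0.5542 0.2733 0.0858] min [0.465 0.189 0.083] max [0.646 0.361 0.088]
post 48 mean [ 0.6789 -0.021   0.1232] min [ 0.673 -0.029  0.101] max [ 0.691 -0.014  0.135]
cam 537 mean [ 0.6343 -0.2127  0.0965] min [ 0.601 -0.258  0.023] max [ 0.682 -0.181  0.128]
camtop 291 mean [ 0.6298 -0.2192  0.1127] min [ 0.601 -0.248  0.1  ] max [ 0.659 -0.189  0.128]
```

View pics/crops.png

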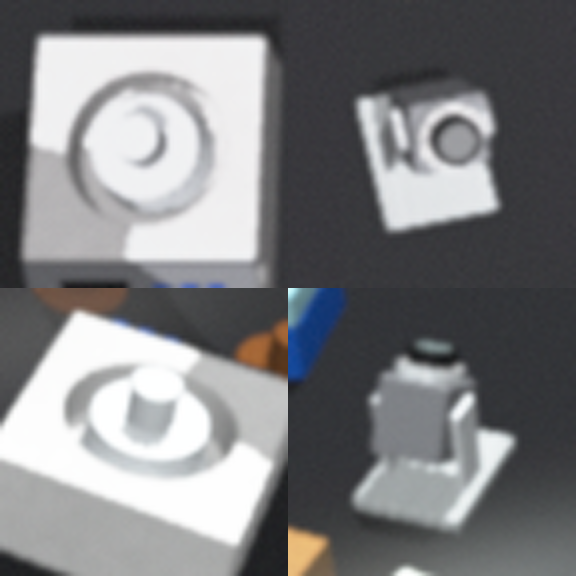

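The crop confirms it: silver disc with a turret seated in the white centrifuge bowl (top view turret at about (164,190)). Lens front is at about (333,168) in the top view, and at about (188+36-…)≈(224-36,164+16) in the scene view; its foot is slightly rotated. Next I measure the camera and post more exactly.

```bash
python3 - <<'E'
from h import *
P=[]
for n,u0,v0 in(("scene",188,200),("top",327,170)):
    c=dict(np.load(f"pics/{n}0.npz"));w=cloud(c)
    m=np.zeros((384,512),bool);m[v0-40:v0+40,u0-40:u0+40]=1
    p=w[m&(w[...,2]>.007)&(w[...,2]<.018)&(c["color"].min(-1)>110)];P.append(p)
    r=cv2.minAreaRect((p[:,:2]*1000).astype(np.float32));print(n,len(p),r)
    hi=w[m&(w[...,2]>.1)];print("hi",len(hi),hi.mean(0).round(4))
    g=c["color"].max(-1)
    # dark lens pixels: near head, darker than surroundings
    mm=m&(w[...,2]>.095)&(g<120);vv,uu=np.nonzero(mm);print("lens px",len(uu),uu.mean(),vv.mean(),onplane(c,uu.mean(),vv.mean(),.115).round(4),w[mm].mean(0).round(4))
    q=w[mm];q0=q-q.mean(0);print("normal",np.linalg.svd(q0)[2][2].round(3))
    a=w[(np.hypot(w[...,0]-.682,w[...,1]+.0205)<.02)&(w[...,2]>.09)];print("post axis",(a[:,:2].min(0)+a[:,:2].max(0))/2, a[:,2].max())
    e=w[(np.hypot(w[...,0]-.682,w[...,1]+.0205)<.05)&(w[...,2]>.008)&(w[...,2]<.016)];print("foot",cv2.minEnclosingCircle((e[:,:2]*1000).astype(np.float32)))
    B=(c["color"][...,0]>120)&(c["color"][...,2]<90)&(w[...,2]>.02)&(w[...,2]<.06);k,l,s,ce=cv2.connectedComponentsWithStats(B.astype(np.uint8));print([w[l==i].mean(0).round(3).tolist() for i in range(1,k) if s[i,4]>20])
p=np.vstack(P);r=cv2.minAreaRect((p[:,:2]*1000).astype(np.float32));print("both",r,cv2.boxPoints(r))
E
```

```text
scene 467 ((636.1129150390625, -150.87716674804688), (223.41355895996094, 124.04638671875), 89.53836059570312)
hi 228 [ 0.6381 -0.2156  0.1119]
lens px 82 188.4268292682927 182.15853658536585 [ 0.6287 -0.2145  0.115 ] [ 0.6288 -0.2144  0.1152]
normal [0.137 0.348 0.927]
post axis [ 0.6824853  -0.01912316] 0.13515831489632898
foot ((680.6149291992188, -21.19240379333496), 37.286617279052734)
[[-0.628, -0.998, 0.045], [0.73, -0.46, 0.041], [0.36, 0.336, 0.042], [0.546, 0.117, 0.04], [0.81, -0.205, 0.038], [0.576, 0.483, 0.037], [0.915, -0.29, 0.038]]
top 447 ((635.64599609375, -219.64955139160156), (109.29402160644531, 89.50321960449219), 10.545707702636719)
hi 291 [ 0.6298 -0.2192  0.1127]
lens px 56 328.75 162.85714285714286 [ 0.6369 -0.2137  0.115 ] [ 0.6378 -0.2141  0.1124]
normal [-0.517 -0.13  -0.846]
post axis [ 0.68168308 -0.02117596] 0.1349239156182041
foot ((678.1404418945312, -14.523408889770508), 41.568267822265625)
[[0.849, -0.199, 0.049], [0.787, -0.285, 0.043], [0.641, -0.494, 0.04], [0.552, 0.478, 0.036], [0.546, 0.116, 0.039], [0.358, 0.337, 0.039]]
both ((636.0678100585938, -156.4754180908203), (234.61038208007812, 124.04638671875), 89.53836059570312) [[ 573.1015   -273.27707 ]
 [ 697.14386  -274.27652 ]
 [ 699.0341    -39.673767]
 [ 574.99176   -38.674316]]
```

```bash
python3 - <<'E'
from h import *
c=dict(np.load("pics/top0.npz"));w=cloud(c);s=dict(np.load("pics/scene0.npz"));ws=cloud(s)
print(onplane(c,333.25,168.5,.115))
m=np.zeros((384,512),bool);m[150:195,305:352]=1
d=np.array([-.983*.5,-.183*.5,.866]);L=np.array([.616,-.2233,.115])
print("proj lens",(lambda q:(q[:2]/q[2]))(c["camera_matrix"]@(c["R"]@L+c["t"])),(lambda q:(q[:2]/q[2]))(s["camera_matrix"]@(s["R"]@L+s["t"])))
for nm,W in(("top",w),("scene",ws)):
    sel=(np.abs(W[...,0]-.63)<.07)&(np.abs(W[...,1]+.22)<.07)&(W[...,2]>.03)
    p=W[sel]; a=(p-L)@d; print(nm,"along los: max",np.sort(a)[-10:].round(4))
    q=p[np.abs(a)<.005] ; print(len(q),q.mean(0).round(4)); 
    n=np.linalg.svd(q-q.mean(0))[2][2];print("n",n.round(3))
# foot edges in top: colour-free, height band
for v in range(158,192,3): print(v,[f"{x*100:.0f}" for x in w[v,318:345:2,2]])
E
```

```text
[ 0.61940462 -0.2260017   0.115     ]
proj lens [332.39862654 169.62279213] [188.53187059 179.20107042]
top along los: max [0.0043 0.0044 0.0048 0.0049 0.005  0.0054 0.0057 0.0061 0.0064 0.0068]
127 [ 0.6176 -0.2237  0.1172]
n [-0.494 -0.086  0.865]
scene along los: max [0.004  0.004  0.0042 0.0043 0.0045 0.0048 0.0049 0.0049 0.005  0.005 ]
55 [ 0.6236 -0.2198  0.1207]
n [-0.348  0.004  0.937]
158 ['8', '9', '9', '9', '10', '10', '11', '11', '11', '11', '11', '-0', '-0', '0']
161 ['8', '11', '11', '11', '11', '12', '12', '12', '12', '11', '10', '9', '0', '-0']
164 ['8', '10', '10', '11', '12', '11', '12', '12', '12', '12', '11', '9', '0', '-0']
167 ['9', '9', '10', '11', '11', '12', '12', '12', '12', '12', '12', '8', '0', '0']
170 ['8', '9', '9', '10', '11', '12', '12', '12', '12', '12', '12', '9', '-0', '0']
173 ['6', '7', '9', '9', '10', '11', '11', '11', '11', '11', '8', '9', '0', '0']
176 ['2', '2', '9', '8', '8', '8', '9', '9', '2', '1', '1', '2', '0', '-0']
179 ['2', '1', '2', '2', '1', '1', '1', '1', '1', '1', '1', '1', '1', '0']
182 ['1', '1', '2', '1', '1', '1', '1', '1', '1', '1', '1', '2', '0', '0']
185 ['2', '1', '1', '1', '1', '1', '1', '1', '2', '1', '1', '1', '1', '0']
188 ['1', '1', '2', '1', '1', '1', '1', '1', '0', '0', '0', '0', '0', '0']
191 ['0', '0', '1', '0', '-0', '0', '0', '0', '0', '-0', '0', '0', '1', '1']
```

```bash
cat > go.py <<'E'
# python3 go.py x y z [yaw_deg of tool x] : shift from measured pose in tool axes
import sys,numpy as np
from scipy.spatial.transform import Rotation as R
from bench import ctrl
s=ctrl.state();r=R.from_rotvec(s["eef_rot"]);M=r.as_matrix()
yaw=np.degrees(np.arctan2(M[1,0],M[0,0]))
print("t",round(s["t"],2),"pos",s["position"].round(4),"yaw",yaw.round(2),"tool z",M[:,2].round(4),"F",s["force"].round(1),"open mm",round(s["opening"]*93,1),"grip",round(s["grip_force"],1))
if len(sys.argv)>3:
    a=[float(v) for v in sys.argv[1:]]
    d=M.T@(np.array(a[:3])-s["position"])*1000
    t=0 if len(a)<4 else -np.radians((a[3]-yaw+180)%360-180)
    print("shift mm",d.round(1),"turn",round(t,4))
E
python3 go.py .5605 .2745 .215 190.4
python3 -m handwheel '[[[93,-42,-27,0,-0.1],[93,-84,-54,0,-0.2],[93,-126,-81,0,-0.3],[93,-168,-108,0,-0.4],[93,-210,-135,0,-0.47]]]'
python3 go.py .5605 .2745 .215 190.4
```

```text
t 0.1 pos [0.2126 0.6927 0.2179] yaw 162.94 tool z [-3.0e-04 -1.3e-03 -1.0e+00] F [ 0.2 -0.   0.5] open mm 92.8 grip 0.0
shift mm [-455.2 -297.7    3.3] turn -0.4793
t: 0.6
position: [0.3748, 0.5006, 0.2183]
eef_rot: [0.277, -3.129, 0.001]
force: [1.8, 0.1, -0.4]
opening: 0.997
grip_force: 0.0
t 0.6 pos [0.3748 0.5006 0.2183] yaw -169.9 tool z [-1.e-04 -5.e-04 -1.e+00] F [ 1.8  0.1 -0.4] open mm 92.8 grip 0.0
shift mm [-143.1 -255.1    3.4] turn -0.0051
```

```bash

python3 -m handwheel '[[[93,-24,-43,0,0],[93,-48,-86,0,0],[93,-72,-128,0,0],[93,-95,-170,0,0],[93,-119,-212,0,0]]]' >/dev/null
python3 -m handwheel '[[[93,-24,-43,0,0],[93,-24,-43,0,0],[93,-24,-43,0,0]]]' >/dev/null
python3 go.py .5605 .2745 .091 190.4
cat > wr.py <<'E'
from h import *
from bench import ctrl,vision
from scipy.spatial.transform import Rotation as R
def wrist():
    s=ctrl.state();c=vision.capture("wrist")
    T=np.eye(4);T[:3,:3]=R.from_rotvec(s["eef_rot"]).as_matrix();T[:3,3]=s["position"]
    W=np.linalg.inv(T@c["T_tool_cam"]);c["R"]=W[:3,:3];c["t"]=W[:3,3];return c
E
python3 - <<'E'
from wr import *
c=wrist();np.savez("pics/w1.npz",**c);w=cloud(c)
cv2.imwrite("pics/w1.png",cv2.cvtColor(c["color"],cv2.COLOR_RGB2BGR))
print(-c["R"].T@c["t"])
near=np.hypot(w[...,0]-.5605,w[...,1]-.2745)<.03
p=w[near&(w[...,2]>.112)&(w[...,2]<.125)];print(len(p),p.mean(0) if len(p) else 0)
if len(p): print(cv2.minEnclosingCircle((p[:,:2]*1000).astype(np.float32)))
E
```

```text
t 1.4 pos [0.559  0.2743 0.2182] yaw -170.31 tool z [-5.e-04 -4.e-04 -1.e+00] F [-0.7  0.6  0.1] open mm 93.3 grip 0.0
shift mm [ -1.6   0.  127.2] turn -0.0125
[0.48649916 0.26209079 0.38455823]
1127 [0.55705644 0.27434799 0.11809473]
((557.859619140625, 274.3835754394531), 16.9617919921875)
```

View pics/w1.png

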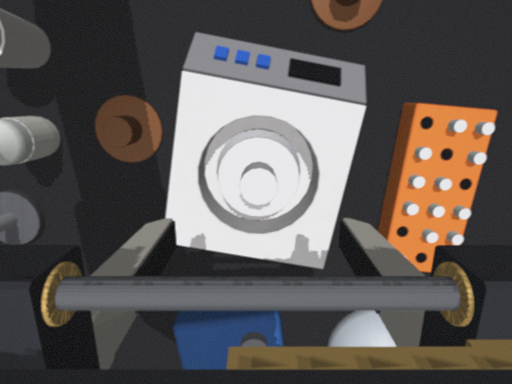

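The wrist view shows the silver turret at (258,187), the fitted circle has radius 17.0 mm (34 mm turret) with its centre at (0.558, 0.274), so the gripper is right above it. I go down and grip.

```bash

python3 -m handwheel '[[[93,0,0,45,0],[93,0,0,90,0],[93,0,0,115,0],[93,0,0,126,0],[93,0,0,126,0]]]' >/dev/null
python3 go.py
python3 -m handwheel '[[[20,0,0,0,0],[20,0,0,0,0],[20,0,0,0,0],[20,0,0,0,0],[20,0,0,0,0]]]' 25
python3 -m handwheel '[[[20,0,0,0,0],[20,0,0,0,0],[20,0,0,-5,0],[20,0,0,-15,0],[20,0,0,-30,0]]]' 
python3 go.py .682 -.0205 .2 
```

```text
t 1.95 pos [0.557  0.2769 0.0915] yaw -170.0 tool z [-2.4e-03 -7.0e-04 -1.0e+00] F [ 0.3 -0.2  0.2] open mm 93.4 grip 0.0
t: 2.45
position: [0.5587, 0.2757, 0.0932]
eef_rot: [-0.27, 3.129, 0.001]
force: [0.3, -0.5, -0.3]
opening: 0.618
grip_force: 0.0
t: 2.95
position: [0.5581, 0.2755, 0.123]
eef_rot: [0.27, -3.129, 0.001]
force: [0.8, 0.4, -0.9]
opening: 0.352
grip_force: 25.0
t 2.95 pos [0.5581 0.2755 0.123 ] yaw -170.13 tool z [-1.1e-03 -7.0e-04 -1.0e+00] F [ 0.8  0.4 -0.9] open mm 32.8 grip 25.0
shift mm [ -71.3 -312.9  -76.9] turn 0
```

```bash

python3 -m handwheel '[[[20,0,0,-30,0],[20,0,0,-70,0],[20,0,0,-85,0],[20,0,0,-85,0]]]' >/dev/null
python3 go.py .682 -.0205 .21
python3 - <<'E'
from h import *
from bench import vision
for n in("scene","top"):
    c=vision.capture(n);w=cloud(c);cv2.imwrite(f"pics/l_{n}.png",crop(c,*( (349,200) if n=="scene" else (162,180)),60,5))
    p=w[(np.hypot(w[...,0]-.558,w[...,1]-.275)<.045)&(w[...,2]>.14)&(w[...,2]<.26)]
    h=np.histogram(p[:,2],bins=np.arange(.14,.26,.005));print(n,h[0])
    q=w[(np.hypot(w[...,0]-.558,w[...,1]-.275)<.015)&(w[...,2]>.05)&(w[...,2]<.14)];print(len(q))
E
```

```text
t 3.35 pos [0.5598 0.2764 0.2115] yaw -170.14 tool z [ 0.0051  0.0029 -1.    ] F [ 0.5  0.2 -1.7] open mm 32.9 grip 25.0
shift mm [ -69.6 -313.5    1.3] turn 0
scene [  0   0   0   0   0   0   0   0   0   0   0  13 253  58  22  36  35  43
  60  86  22  20  27]
125
top [ 0  0  0  0  0  0  0  0  0  0  1 61 70  1  4  1  3  0  1  0  0  0  0]
45
```

View pics/l_scene.png

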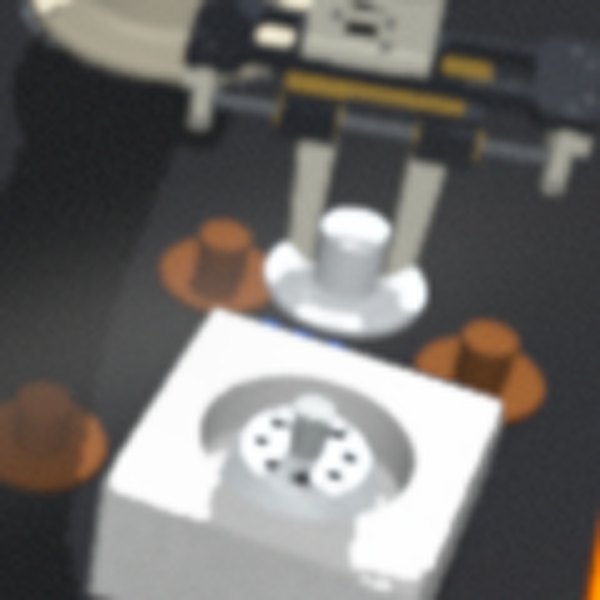

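The crop shows the lid level in the gripper, and the rotor with its stub bare in the bowl at crop (315,440). On to the post.

```bash

python3 -m handwheel '[[[20,-10,-45,0,0],[20,-20,-90,0,0],[20,-30,-135,0,0],[20,-40,-180,0,0],[20,-50,-225,0,0]]]' >/dev/null
python3 -m handwheel '[[[20,-10,-44,0,0],[20,-20,-88,0,0],[20,-20,-88,0,0],[20,-20,-88,0,0],[20,-20,-88,0,0]]]' >/dev/null
python3 go.py .682 -.0205 .16
cat > lid.py <<'E'
from h import *
from bench import vision,ctrl
P=ctrl.state()["position"]
for n in("scene","top"):
    c=vision.capture(n);np.savez(f"pics/L_{n}.npz",**c);w=cloud(c)
    m=(np.hypot(w[...,0]-P[0],w[...,1]-P[1])<.055)&(w[...,2]>P[2]-.025)&(w[...,2]<P[2]+.002)
    p=w[m];z=np.median(p[:,2]);q=p[np.abs(p[:,2]-z)<.004]
    A=np.c_[q[:,:2],np.ones(len(q))];k=np.linalg.lstsq(A,q[:,2],rcond=None)[0]
    print(n,len(q),"disc z",z.round(4),"slope",k[:2].round(3),cv2.minEnclosingCircle((q[:,:2]*1000).astype(np.float32)))
    t=w[(np.hypot(w[...,0]-P[0],w[...,1]-P[1])<.03)&(w[...,2]>P[2]+.01)&(w[...,2]<P[2]+.03)]
E
python3 lid.py
```

```text
t 4.45 pos [ 0.6802 -0.0192  0.2065] yaw -170.05 tool z [-2.e-03  9.e-04 -1.e+00] F [ 0.5  0.  -1. ] open mm 33.1 grip 25.0
shift mm [-1.6 -1.7 46.5] turn 0
scene 287 disc z 0.1984 slope [-0.017 -0.016] ((681.2201538085938, -17.130523681640625), 40.23457336425781)
top 27 disc z 0.1972 slope [-0.078  0.055] ((664.1870727539062, 14.610217094421387), 11.746161460876465)
```

```bash

python3 -m handwheel '[[[20,-1,-2,0,0],[20,-1,-2,30,0],[20,-1,-2,55,0],[20,-1,-2,62,0],[20,-1,-2,70,0]]]'
python3 -m handwheel '[[[20,0,0,5,0],[20,0,0,10,0],[20,0,0,14,0],[20,0,0,18,0],[20,0,0,18,0]]]'
python3 go.py; python3 lid.py
```

```text
t: 5.05
position: [0.6826, -0.0219, 0.1376]
eef_rot: [-0.271, 3.13, 0.0]
force: [0.9, 0.3, -1.4]
opening: 0.358
grip_force: 25.0
t: 5.55
position: [0.6822, -0.0225, 0.1193]
eef_rot: [0.27, -3.13, -0.0]
force: [-0.1, 1.1, -1.5]
opening: 0.353
grip_force: 25.0
t 5.55 pos [ 0.6822 -0.0225  0.1193] yaw -170.13 tool z [-4.e-04 -0.e+00 -1.e+00] F [-0.1  1.1 -1.5] open mm 32.8 grip 25.0
scene 264 disc z 0.1113 slope [-0.014 -0.02 ] ((683.6318359375, -21.495342254638672), 39.70283889770508)
top 0 disc z nan slope [0. 0.] ((0.0, 0.0), 0.0)
  return _methods._mean(a, axis=axis, dtype=dtype,
  ret = ret.dtype.type(ret / rcount)
```

Disc top is at about 0.110; it seats with the top at 0.104, so I lower on in small steps and watch the force.

```bash

python3 -m handwheel '[[[20,0,0,2,0],[20,0,0,4,0],[20,0,0,4,0]]]' | grep -E "pos|force"
python3 -m handwheel '[[[20,0,0,1,0],[20,0,0,2,0],[20,0,0,2,0]]]' | grep -E "pos|force"
python3 lid.py 2>/dev/null
```

```text
position: [0.6823, -0.0225, 0.1154]
force: [-0.6, 0.1, -0.3]
grip_force: 25.0
position: [0.6825, -0.0225, 0.1145]
force: [-2.8, -0.1, 6.5]
grip_force: 25.0
scene 265 disc z 0.1066 slope [-0.004 -0.008] ((683.3955688476562, -20.797258377075195), 39.71365737915039)
top 0 disc z nan slope [0. 0.] ((0.0, 0.0), 0.0)
```

```bash

python3 -m handwheel '[[[75,0,0,0,0],[75,0,0,0,0],[75,0,0,0,0],[75,0,0,0,0],[75,0,0,0,0]]]' 25 | grep -E "pos|force|open"
python3 -m handwheel '[[[75,0,0,-10,0],[75,0,0,-30,0],[75,0,0,-70,0],[75,0,0,-105,0],[75,0,0,-105,0]]]' | grep -E "pos|force|open"
python3 go.py .559 .275 .22 190.4
python3 - <<'E'
from h import *
from bench import vision
c=vision.capture("scene");w=cloud(c)
p=w[(np.hypot(w[...,0]-.683,w[...,1]+.0205)<.05)&(w[...,2]>.08)&(w[...,2]<.15)]
q=p[np.abs(p[:,2]-.106)<.006];A=np.c_[q[:,:2],np.ones(len(q))];print(len(q),np.median(q[:,2]),np.linalg.lstsq(A,q[:,2],rcond=None)[0][:2],p[:,2].max())
v=cv2.resize(crop(c,235,215,36,8),(576,576));cv2.imwrite("pics/onpost.png",v)
E
```

```text
position: [0.6824, -0.0225, 0.1135]
force: [0.3, -0.8, 0.1]
opening: 0.735
grip_force: 0.0
position: [0.6851, -0.0224, 0.2247]
force: [0.9, 0.3, 0.9]
opening: 0.807
grip_force: 0.0
t 7.35 pos [ 0.6851 -0.0224  0.2247] yaw -170.15 tool z [ 8.7e-03  3.0e-04 -1.0e+00] F [0.9 0.3 0.9] open mm 75.1 grip 0.0
shift mm [ 73.4 314.6   3.7] turn -0.0096
327 0.10650780195851083 [-0.02871132 -0.01116687] 0.14196535796324267
```

View pics/onpost.png

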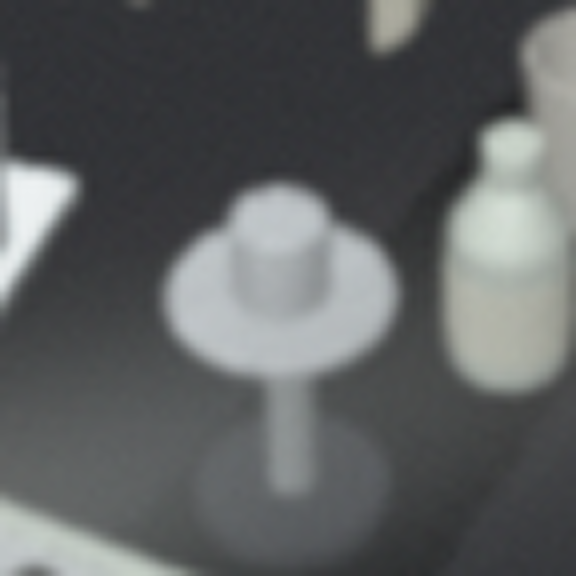

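The lid sits level on the rod (crop centre (280,290)), released. Back to the rotor.

```bash

python3 -m handwheel '[[[75,11,48,0,0],[75,22,96,0,0],[75,33,144,0,0],[75,44,192,0,0],[75,55,240,0,0]]]' >/dev/null
python3 -m handwheel '[[[75,9,37,0,0],[75,18,74,0,0],[75,18,74,0,0],[75,18,74,0,0]]]' >/dev/null
python3 - <<'E'
from wr import *
c=wrist();w=cloud(c)
near=np.hypot(w[...,0]-.5585,w[...,1]-.2745)<.03
p=w[near&(w[...,2]>.1)&(w[...,2]<.12)];print(len(p),p.mean(0),cv2.minEnclosingCircle((p[:,:2]*1000).astype(np.float32)))
E
python3 go.py .5585 .2745 .083
```

```text
475 [0.55674992 0.27427865 0.10961394] ((557.5545654296875, 274.4727478027344), 10.921339988708496)
t 8.35 pos [0.5565 0.2736 0.218 ] yaw -170.13 tool z [-8.0e-04 -1.2e-03 -1.0e+00] F [ 0.7 -1.5  0.2] open mm 75.1 grip 0.0
shift mm [ -2.2   0.7 135. ] turn 0
```

```bash

python3 -m handwheel '[[[45,-1,1,20,0],[45,-1,1,50,0],[45,-1,1,80,0],[45,-1,1,110,0],[45,-1,1,125,0]]]' 40 | grep -E "pos|force|open"
python3 -m handwheel '[[[45,0,0,5,0],[45,0,0,9,0],[45,0,0,9,0]]]' | grep -E "pos|force|open"
python3 go.py .5576 .2745 .084 190.4
```

```text
position: [0.5572, 0.2729, 0.0911]
force: [-0.7, -0.5, 1.2]
opening: 0.489
grip_force: 0.0
position: [0.558, 0.2754, 0.0852]
force: [0.0, 0.4, -0.2]
opening: 0.486
grip_force: 0.0
t 9.15 pos [0.558  0.2754 0.0852] yaw -170.16 tool z [ 8.e-04  3.e-04 -1.e+00] F [ 0.   0.4 -0.2] open mm 45.2 grip 0.0
shift mm [ 0.6 -0.8  1.2] turn -0.0098
```

```bash

python3 -m handwheel '[[[12,0,0,0,0],[12,0,0,0,0],[12,0,0,0,0],[12,0,0,0,0],[12,0,0,0,0]]]' 40 | grep -E "force|open"
python3 -m handwheel '[[[12,0,0,0,0],[12,0,0,-5,0],[12,0,0,-15,0],[12,0,0,-28,0],[12,0,0,-28,0]]]' | grep -E "pos|force|open"
python3 go.py
python3 - <<'E'
from h import *
from bench import vision
c=vision.capture("scene");w=cloud(c);cv2.imwrite("pics/r1.png",crop(c,349,220,45,6))
p=w[(np.hypot(w[...,0]-.558,w[...,1]-.2745)<.03)&(w[...,2]>.095)&(w[...,2]<.125)]
print(np.histogram(p[:,2],bins=np.arange(.095,.126,.003)))
E
```

```text
force: [-0.8, -2.4, 7.1]
opening: 0.229
grip_force: 40.0
position: [0.5584, 0.2761, 0.1148]
force: [-0.2, 0.3, -3.5]
opening: 0.23
grip_force: 40.0
t 10.15 pos [0.5584 0.2761 0.1148] yaw -170.13 tool z [ 0.0026  0.0015 -1.    ] F [-0.2  0.3 -3.5] open mm 21.4 grip 40.0
(array([ 0,  0,  0,  0,  2, 69, 63, 11, 16, 17]), array([0.095, 0.098, 0.101, 0.104, 0.107, 0.11 , 0.113, 0.116, 0.119,
       0.122, 0.125]))
```

```bash

python3 -m handwheel '[[[12,5,0,3,0],[12,10,0,3,0],[12,14,0,3,0],[12,18,0,3,0],[12,22,0,3,0]]]' 30 | grep -E "pos|force|open"
cat > rot.py <<'E'
# rotor axis from its top disc: plane fit to bright points round the stub
from h import *
from bench import vision,ctrl
import sys
P=ctrl.state()["position"];g=P+[0,0,.0188]
for n in("scene","top"):
    c=vision.capture(n);np.savez(f"pics/R_{n}.npz",**c);w=cloud(c)
    m=(np.linalg.norm(w-g,axis=-1)<.075)&(w[...,2]<P[2]+.012)&(w[...,2]>P[2]-.06)
    p=w[m]
    if len(p)<30: print(n,"few");continue
    best=None;rng=np.random.default_rng(0)
    for _ in range(3000):
        a=p[rng.choice(len(p),3,0)];nn=np.cross(a[1]-a[0],a[2]-a[0]);l=np.linalg.norm(nn)
        if l<2e-4: continue
        nn/=l;nn*=np.sign(nn[2]);k=np.abs((p-a[0])@nn)<.0015
        if nn[2]<.6: continue
        if best is None or k.sum()>best.sum(): best=k
    q=p[best];o=q.mean(0);nn=np.linalg.svd(q-o)[2][2];nn*=np.sign(nn[2])
    print(n,best.sum(),len(p),"c",o.round(4),"n",nn.round(3),"tilt",np.degrees(np.arccos(nn[2])).round(1),"dir",np.degrees(np.arctan2(nn[1],nn[0])).round(1),"rmax",np.linalg.norm(q-o,axis=1).max().round(3),"grip-plane dist",((g-o)@nn).round(4))
E
python3 rot.py
```

```text
position: [0.5397, 0.2727, 0.111]
force: [11.2, -0.4, 2.9]
opening: 0.231
grip_force: 30.0
scene 153 811 c [0.5534 0.2762 0.109 ] n [-0.039 -0.012  0.999] tilt 2.3 dir -162.3 rmax 0.041 grip-plane dist 0.0213
top 141 484 c [0.5054 0.2507 0.0872] n [-0.017 -0.025  1.   ] tilt 1.7 dir -124.3 rmax 0.07 grip-plane dist 0.0414
```

```bash

python3 -m handwheel '[[[12,2,0,0,0],[12,4,0,0,0],[12,6,0,0,0],[12,8,0,0,0],[12,8,0,0,0]]]' 20 | grep -E "pos|force|open"
python3 rot.py
```

```text
position: [0.5297, 0.2708, 0.1104]
force: [5.3, -0.5, -0.8]
opening: 0.232
grip_force: 20.0
scene 179 857 c [0.5214 0.2712 0.0887] n [-0.009 -0.008  1.   ] tilt 0.7 dir -140.6 rmax 0.067 grip-plane dist 0.0404
top 179 533 c [0.4985 0.2505 0.0867] n [0.036 0.017 0.999] tilt 2.3 dir 26.0 rmax 0.081 grip-plane dist 0.0439
```

```bash

sed -i 's/(w\[...,2\]>P\[2\]-.06)/(w[...,2]>max(P[2]-.06,.092 if P[1]>.1 else 0))/' rot.py
python3 -m handwheel '[[[12,3,0,0,0],[12,6,0,0,0],[12,9,0,0,0],[12,9,0,0,0]]]' 20 | grep -E "pos|force|open"
python3 rot.py
python3 - <<'E'
from h import *
c=dict(np.load("pics/R_scene.npz"));cv2.imwrite("pics/r2.png",crop(c,349,215,45,6))
E
```

```text
position: [0.5185, 0.2688, 0.1096]
force: [2.6, -0.2, -1.7]
opening: 0.233
grip_force: 20.0
scene 129 503 c [0.5392 0.2723 0.1124] n [-0.338 -0.063  0.939] tilt 20.1 dir -169.4 rmax 0.04 grip-plane dist 0.0222
top 40 100 c [0.5582 0.2444 0.1044] n [ 0.432 -0.687  0.584] tilt 54.2 dir -57.8 rmax 0.017 grip-plane dist -0.0199
```

View pics/r2.png

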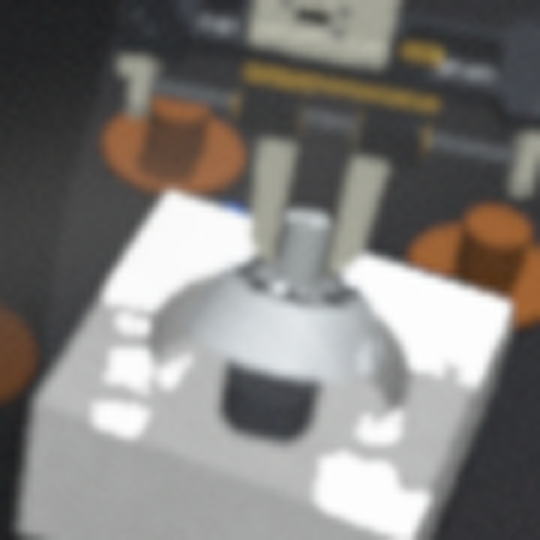

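The rotor pivots in the pads against the bowl wall: 20.1° now, in the right direction (-169.4°). A bit more.

```bash

python3 -m handwheel '[[[12,3,0,0,0],[12,6,0,0,0],[12,8,0,0,0],[12,8,0,0,0]]]' 20 | grep -E "pos|force|open"
python3 rot.py
```

```text
position: [0.5109, 0.2674, 0.1097]
force: [2.3, -0.3, -0.9]
opening: 0.229
grip_force: 20.0
scene 97 417 c [0.5541 0.2745 0.1142] n [0.16  0.013 0.987] tilt 9.2 dir 4.7 rmax 0.042 grip-plane dist 0.0072
top 35 80 c [0.549  0.2412 0.1076] n [ 0.232 -0.78   0.582] tilt 54.4 dir -73.5 rmax 0.018 grip-plane dist -0.0171
```

```bash

sed -i 's/if nn\[2\]<.6: continue/if nn[2]<.75 or nn[0]>-.1 or not .018<(g-a[0])@nn<.027: continue/; s/np.linalg.norm(w-g,axis=-1)<.075/np.linalg.norm(w-g,axis=-1)<.045/; s/P\[2\]+.012/P[2]+.03/; s/    q=p\[best\]/    if best is None: print(n,"none");continue\n    q=p[best]/' rot.py
sed 's/c=vision.capture(n);np.savez(f"pics\/R_{n}.npz",\*\*c)/c=dict(np.load(f"pics\/R_{n}.npz"))/' rot.py > rot_re.py
python3 rot_re.py
python3 - <<'E'
from h import *
c=dict(np.load("pics/R_scene.npz"));t=dict(np.load("pics/R_top.npz"));cv2.imwrite("pics/r3.png",np.hstack([crop(c,349,215,40,7),crop(t,172,180,40,7)])[:,:])
E
```

```text
scene 78 246 c [0.5327 0.2715 0.1139] n [-0.449 -0.079  0.89 ] tilt 27.1 dir -170.0 rmax 0.046 grip-plane dist 0.023
top 21 33 c [0.534  0.2459 0.1093] n [-0.431 -0.019  0.902] tilt 25.6 dir -177.4 rmax 0.052 grip-plane dist 0.0268
```

```bash
python3 -c "
import cv2;i=cv2.imread('pics/r3.png');cv2.imwrite('pics/r3s.png',cv2.resize(i,(800,400)))"
```

```text
(no output)
```

View pics/r3s.png

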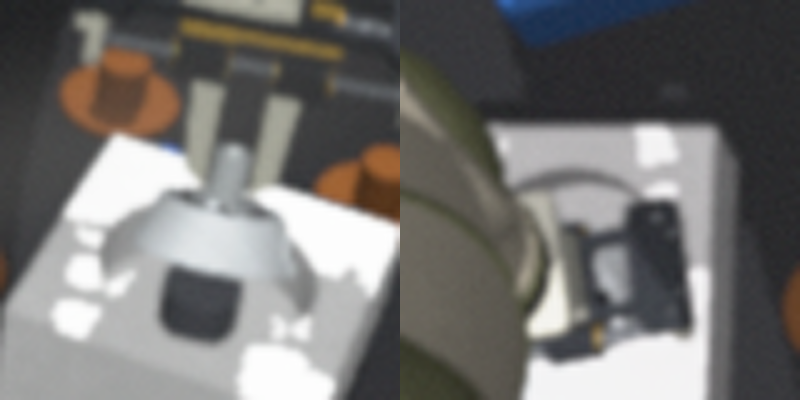

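The scene crop shows the rotor tilted with its stub leaning to the robot; fit gives 27°. Push about 3 mm more, then back off, firm up the grip and lift.

```bash

python3 -m handwheel '[[[12,2,0,0,0],[12,4,0,0,0],[12,4,0,0,0]]]' 20 | grep -E "pos|force|open"
python3 rot.py
python3 -m handwheel '[[[12,0,0,0,0],[12,-5,0,0,0],[12,-8,0,-3,0],[12,-8,0,-3,0]]]' 50 | grep -E "pos|force|open"
python3 -m handwheel '[[[12,0,0,-20,0],[12,0,0,-60,0],[12,0,0,-100,0],[12,0,0,-120,0],[12,0,0,-120,0]]]' 50 | grep -E "pos|force|open"
python3 rot.py; python3 go.py
```

```text
position: [0.5067, 0.2667, 0.1095]
force: [4.0, -0.2, -1.8]
opening: 0.226
grip_force: 20.0
scene 45 197 c [0.5315 0.2733 0.1166] n [-0.526 -0.08   0.847] tilt 32.1 dir -171.4 rmax 0.035 grip-plane dist 0.0235
top 14 32 c [0.5319 0.2432 0.1121] n [-0.626 -0.107  0.773] tilt 39.4 dir -170.3 rmax 0.024 grip-plane dist 0.0258
position: [0.5152, 0.2682, 0.1127]
force: [-0.2, 0.2, -4.0]
opening: 0.216
grip_force: 50.0
position: [0.516, 0.2688, 0.2354]
force: [0.3, -0.3, -3.6]
opening: 0.219
grip_force: 50.0
scene 36 219 c [0.5396 0.2726 0.2406] n [-0.492 -0.08   0.867] tilt 29.9 dir -170.8 rmax 0.037 grip-plane dist 0.0237
top 29 46 c [0.5365 0.2487 0.2312] n [-0.523 -0.149  0.839] tilt 33.0 dir -164.1 rmax 0.041 grip-plane dist 0.0271
t 13.8 pos [0.5145 0.2678 0.232 ] yaw -170.12 tool z [-5.e-04 -4.e-04 -1.e+00] F [-0.4 -0.2 -4.1] open mm 20.3 grip 50.0
```

```bash

python3 go.py .5223 -.2407 .2638 190.3
python3 -m handwheel '[[[12,8,-30,-10,0],[12,16,-70,-20,0],[12,24,-110,-32,0],[12,32,-150,-32,0],[12,40,-190,-32,0]]]' | grep -E "pos|force"
python3 go.py .5223 -.2407 .2638 190.3
```

```text
t 13.8 pos [0.5145 0.2678 0.232 ] yaw -170.12 tool z [-5.e-04 -4.e-04 -1.e+00] F [-0.4 -0.2 -4.1] open mm 20.3 grip 50.0
shift mm [  79.6 -502.3  -31.6] turn -0.0074
position: [0.5071, 0.0724, 0.2629]
force: [1.1, 0.1, -3.9]
grip_force: 50.0
t 14.3 pos [0.5071 0.0724 0.2629] yaw -170.11 tool z [-2.8e-03 -7.0e-04 -1.0e+00] F [ 1.1  0.1 -3.9] open mm 20.1 grip 50.0
shift mm [  38.8 -311.    -0.7] turn -0.0072
```

```bash

python3 -m handwheel '[[[12,5,-45,0,0],[12,10,-90,0,0],[12,15,-135,0,0],[12,20,-180,0,0],[12,27,-225,0,-0.007]]]' | grep -E "pos|force"
python3 -m handwheel '[[[12,5,-35,0,0],[12,9,-65,0,0],[12,12,-84,0,0],[12,12,-84,0,0],[12,12,-84,0,0]]]' | grep -E "pos|force"
python3 rot.py
python3 go.py .5223 -.2407 .2638 190.3
python3 - <<'E'
from h import *
c=dict(np.load("pics/R_scene.npz"));t=dict(np.load("pics/R_top.npz"));cv2.imwrite("pics/f1.png",np.hstack([crop(c,190,160,50,8)[:,:],crop(t,330,190,50,8)]) if 0 else cv2.resize(np.hstack([crop(c,190,150,55,7),crop(t,335,190,55,7)]),(800,400)))
E
```

```text
position: [0.5192, -0.1537, 0.2625]
force: [0.9, 0.2, -3.2]
grip_force: 50.0
position: [0.5225, -0.2365, 0.2627]
force: [0.6, 1.1, -3.3]
grip_force: 50.0
scene 15 157 c [ 0.5515 -0.2308  0.2718] n [-0.384 -0.103  0.918] tilt 23.4 dir -165.0 rmax 0.029 grip-plane dist 0.0206
top 41 70 c [ 0.5419 -0.2086  0.2646] n [-0.542 -0.053  0.839] tilt 33.0 dir -174.4 rmax 0.03 grip-plane dist 0.0262
t 15.4 pos [ 0.5231 -0.2355  0.2635] yaw -169.65 tool z [-0.0019  0.0012 -1.    ] F [ 0.8  0.9 -2.9] open mm 20.4 grip 50.0
shift mm [ 1.7 -5.  -0.3] turn 0.001
```

View pics/f1.png

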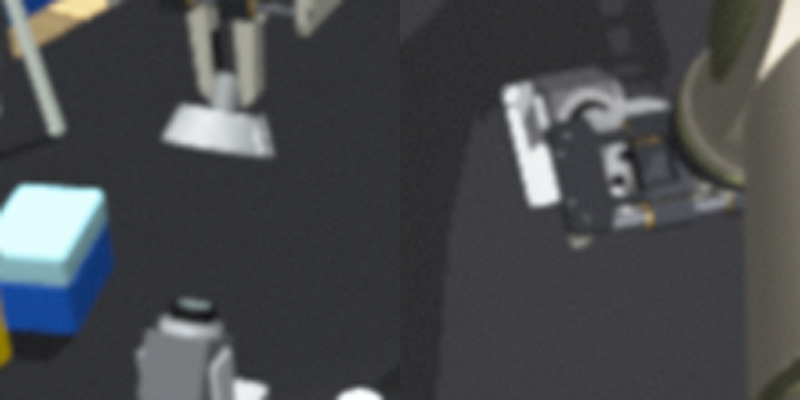

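The scene crop shows the tilted rotor held above the camera, in the gripper alone. The wrist camera faces the rotor's top squarely, so I measure the tilt and centre there.

```bash

python3 -m handwheel '[[[12,1,-2,0,0],[12,2,-4,0,0],[12,2,-4,0,0],[12,2,-4,0,0]]]' | grep -E "pos|force"
cat > wt.py <<'E'
from wr import *
import sys
if len(sys.argv)>1: c=dict(np.load(sys.argv[1]));
else: c=wrist();np.savez("pics/wt.npz",**c);cv2.imwrite("pics/wt.png",cv2.cvtColor(c["color"],cv2.COLOR_RGB2BGR))
P=ctrl.state()["position"];g=P+[0,0,.0188];w=cloud(c)
m=(np.linalg.norm(w-g,axis=-1)<.06)&(w[...,2]<P[2]+.035);p=w[m];rng=np.random.default_rng(0);best=None
for _ in range(4000):
    a=p[rng.choice(len(p),3,0)];nn=np.cross(a[1]-a[0],a[2]-a[0]);l=np.linalg.norm(nn)
    if l<2e-4: continue
    nn/=l;nn*=np.sign(nn[2])
    if nn[2]<.75 or nn[0]>-.1 or not .015<(g-a[0])@nn<.032: continue
    k=np.abs((p-a[0])@nn)<.0012
    if best is None or k.sum()>best.sum(): best=k
q=p[best];o=q.mean(0);nn=np.linalg.svd(q-o)[2][2];nn*=np.sign(nn[2])
k=np.abs((p-o)@nn)<.0012;q=p[k]
x=np.cross([0,1,0],nn);x/=np.linalg.norm(x);y=np.cross(nn,x);uv=np.c_[(q-o)@x,(q-o)@y]
(cu,cv),r=cv2.minEnclosingCircle((uv*1000).astype(np.float32));C=o+x*cu/1000+y*cv/1000
print(k.sum(),len(p),"n",nn.round(3),"tilt",np.degrees(np.arccos(nn[2])).round(2),"dir",np.degrees(np.arctan2(nn[1],nn[0])).round(1),"circle r",round(r,1),"C",C.round(4),"dist",((g-C)@nn).round(4))
U=C-.03*nn;d=np.array([-.492,-.089,.866]);L=np.array([.6175,-.2235,.115])
print("underside",U.round(4),"target",(L+.14*d).round(4),"err mm",((L+.14*d-U)*1000).round(1),"angle",np.degrees(np.arccos(nn@d)).round(2))
E
python3 wt.py; python3 go.py
```

```text
position: [0.5222, -0.2411, 0.2648]
force: [-0.5, -0.6, -3.5]
grip_force: 50.0
2004 6388 n [-0.489 -0.073  0.869] tilt 29.62 dir -171.6 circle r 34.5 C [ 0.5396 -0.2376  0.263 ] dist 0.0266
underside [ 0.5543 -0.2355  0.237 ] target [ 0.5486 -0.236   0.2362] err mm [-5.7 -0.5 -0.7] angle 1.07
t 15.85 pos [ 0.5222 -0.2411  0.2648] yaw -169.72 tool z [ 3.e-04 -1.e-04 -1.e+00] F [-0.7 -0.8 -2.4] open mm 20.7 grip 50.0
```

View pics/wt.png

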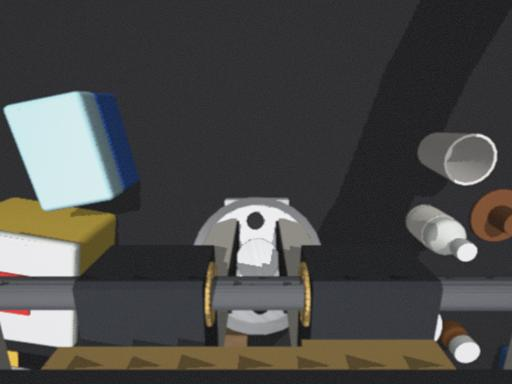

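The wrist view shows the rotor's top face at (257,265) with the stub between the fingers at (257,255). Tilt 29.6°, circle 34.5 mm radius (34 expected). I cross-check the 5.7 mm offset with the scene camera's rim.

```bash
python3 - <<'E'
from wr import *
n=np.array([-.489,-.073,.869]);n/=np.linalg.norm(n);C=np.array([.5396,-.2376,.263]);U=C-.03*n
c=dict(np.load("pics/wt.npz"));w=cloud(c);d=w-C;a=d@n
q=d[(np.abs(a-.03)<.0025)&(np.linalg.norm(d,axis=-1)<.045)]
print("stub top rel axis mean",(q-np.outer(q@n,n)).mean(0).round(4),len(q),(q@n).mean())
c=vision.capture("scene");w=cloud(c)
e=np.cross([0,1,0],n);e/=np.linalg.norm(e);f=np.cross(n,e);print("e",e.round(2),"f",f.round(2))
d=w-U;a=d@n;r=np.linalg.norm(d-a[...,None]*n,axis=-1)
m=(np.linalg.norm(d,axis=-1)<.08)&(a>-.01)&(a<.029)&(d@e>0)&(w[...,2]>.19)
D=d[m];A=a[m]
for lo in np.arange(-.008,.028,.004):
    k=(A>=lo)&(A<lo+.004)
    if k.sum()>8:
        uv=np.c_[D[k]@e,D[k]@f]; M=np.c_[2*uv,np.ones(len(uv))];s=np.linalg.lstsq(M,(uv**2).sum(1),rcond=None)[0]
        print(lo.round(3),k.sum(),"fit centre e,f mm",(s[:2]*1000).round(1),"r",(np.sqrt(s[2]+s[0]**2+s[1]**2)*1000).round(1),"max e",(D[k]@e).max().round(4),"f range",(D[k]@f).min().round(4),(D[k]@f).max().round(4))
E
python3 go.py
```

```text
stub top rel axis mean [-0.0026 -0.0012 -0.0016] 1606 0.030056642106172347
e [ 0.87 -0.    0.49] f [-0.04  1.    0.06]
0.0 10 fit centre e,f mm [9.8 1.2] r 37.5 max e 0.0491 f range -0.0283 0.0388
0.004 40 fit centre e,f mm [3.  1.5] r 42.6 max e 0.048 f range -0.0316 0.0451
0.008 40 fit centre e,f mm [0.7 0.6] r 42.3 max e 0.0451 f range -0.0268 0.0444
0.012 37 fit centre e,f mm [4.3 1.4] r 39.0 max e 0.0446 f range -0.0285 0.0423
0.016 38 fit centre e,f mm [2.  0.8] r 39.0 max e 0.0444 f range -0.0316 0.0425
0.02 33 fit centre e,f mm [ 1.5 -0.1] r 38.1 max e 0.0408 f range -0.0252 0.0399
0.024 32 fit centre e,f mm [4.6 2.1] r 32.9 max e 0.0399 f range -0.0211 0.0361
t 15.9 pos [ 0.5222 -0.2411  0.2648] yaw -169.72 tool z [ 3.e-04 -1.e-04 -1.e+00] F [ 0.1  0.2 -4.2] open mm 20.3 grip 50.0
```

Both cameras agree that the offset is real, so I shift +6 mm along tool x, 1 mm down, let it settle and check.

```bash

python3 -m handwheel '[[[12,2,0,0,0],[12,4,0,1,0],[12,6,0,1,0],[12,6,0,1,0],[12,6,0,1,0]]]' | grep -E "pos|force"
python3 -m handwheel '[[[12,0,0,0,0],[12,0,0,0,0],[12,0,0,0,0],[12,0,0,0,0],[12,0,0,0,0]]]' | grep -E "pos|force"
python3 wt.py; python3 go.py
```

```text
position: [0.5162, -0.2424, 0.2637]
force: [0.2, -0.1, -4.0]
grip_force: 50.0
position: [0.5163, -0.2423, 0.2636]
force: [0.3, 0.2, -2.7]
grip_force: 50.0
2014 6382 n [-0.491 -0.081  0.867] tilt 29.84 dir -170.6 circle r 34.5 C [ 0.5335 -0.2388  0.2619] dist 0.0266
underside [ 0.5482 -0.2364  0.2359] target [ 0.5486 -0.236   0.2362] err mm [0.4 0.4 0.4] angle 0.64
t 16.95 pos [ 0.5162 -0.2423  0.2636] yaw -169.73 tool z [ 0.  0. -1.] F [ 0.4  1.6 -3.5] open mm 20.4 grip 50.0
```

Within 1 mm and 0.7° of the target, and still. Handing in.

```bash
python3 -c "
from bench import ctrl
print(ctrl.sign_off())"
```

```text
the job is handed in; nothing more can be done
None
```

The job is handed in at about 17 s: the lid was released level on the post, and the rotor is held still in the gripper before the camera, measured within 1 mm and 0.7° of the target pose worked out from the camera images. To tilt it 30°, I pressed its rim against the bowl wall so that it pivoted in the grip.

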